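# Park the castor caddy in its bay

### The job

Push the small wheeled caddy from behind, first straight ahead until its two front swivel castors trail straight behind their pivots, then steer it nose first into the parking bay. Press it home against the bay's back stop with about 8 N for a good second - never more than 20 N on any part of the bay - then back away, leaving it touching the stop. Do not lift or tip the caddy, keep the hand off the bay and off the weighing bottle that it carries, and leave the other things on the bench where they are.

Things in the scene. Friction and masses are not known exactly. Their poses are not given: they have to be found in the camera images.
- caddy: White closed box on four small black wheels, 120 long x 100 wide, underside 28 and top 56 mm above the bench, 0.4 to 0.9 kg. Origin at bench level under its middle; +x forward (nose), +y its left. Starts about 0.4 m to the left of the bay, roughly facing it. The rear wheels (38 mm behind the origin) do not swivel. Rolling takes 1 to 2 N; it stops within a few mm when the push ends
- caddy_rear (a point): Centre of the flat upright rear face (100 mm wide, 28 to 56 mm above the bench), 60 mm behind the caddy's origin, 43 mm above the bench; axes as the caddy's. Too wide to grip: push here, best with two fingertips spread 50 to 90 mm apart so that turning the hand steers it
- caddy_nose (a point): Centre of the caddy's flat front face, 60 mm ahead of its origin, 43 mm above the bench; axes as the caddy's. It comes to rest against the back stop
- castor_left (a joint): Swivel angle of the left front castor, rad: 0 = trails straight behind its pivot, positive = counter-clockwise from above; range -3 to 3. Pivot 38 mm ahead of the caddy's origin, 29 mm to the side; wheel radius 11 mm, trail 10 mm. It swings straight within 40 to 60 mm of straight rolling
- castor_right (a joint): Swivel angle of the right front castor, rad, same sense
- bay: Bare aluminium parking bay fixed to the bench: two side rails 45 mm high, 109 mm apart, and a back wall. Origin at bench level under the face of the back stop, midway between the rails; +x = driving-in direction, z up. The rails run parallel from the stop to x = -65 mm and flare to x = -93 mm (mouth about 147 mm wide). The caddy's last 30 mm stay outside when it is home
- back_stop: Black rubber pad (80 wide, from 24 to 50 mm above the bench) on the bay's back wall, hard: 20 N sinks it less than 1 mm. Frame equal to the bay's: its face is the plane x = 0. The caddy is home when its nose is against it
- weighing_bottle: Small stoppered glass weighing bottle, 37 mm diameter, 51 high, standing loose in a 14 mm deep recess in the caddy's top, 18 mm ahead of the caddy's origin; its top is 93 mm above the bench. Origin at the centre of its underside. Not to be touched
- crucible: Bystander: porcelain crucible, 42 mm wide, 36 high; origin under its centre
- white_bottle_small: Bystander: white bottle with blue cap, 60 mm wide, 109 high; origin under its centre
- timer: Bystander: flat bench timer, 62 x 62 x 18 mm; origin under its centre
- film_roll: Bystander: white film roll, 52 mm wide, 50 high; origin under its centre
Not all that is in view belongs to the job. What is shaped like the caddy but brown is not meant.

How it is judged:
By the outcome, as a careful person would: the job done as asked, in the order asked, and still so for the second after the job is handed in, with the robot touching nothing.
It also fails if it takes over 67 s, if anything falls off the work surface, if the arm or the gripper's body presses on something with over 40 N, if the wrist force passes 120 N, or if a joint passes its speed limit or range.

### The arm

A 7-joint arm with a two-finger parallel gripper is mounted at the origin on a cart in front of the work surface, level with it; the furniture and walls round the work are solid. World frame = base frame: x ahead of the robot, y to its left, z up, the work surface at z = 0. Lengths are in m, angles in rad, forces in N, time in s.
With the tool pointing down it reaches from about 0.425 to 0.925 m from the base axis. Payload 6.8 kg.
Tool frame: the origin (TCP) lies at the very end of the fingers, on their centre line; the grasp point (between the pads) lies 19 mm behind it (r.tcp_to_grasp is the distance from the TCP to the grasp point, in m); z points along the fingers, y is the line along which they close (so a half turn about z gives the same grasp; the last joint's range is limited). The gripper opens to 85 mm and grips with 20 to 120 N. Pads are 22 mm wide; open, the fingers measure 114 mm over their backs; the gripper's body (76 mm by 85 mm) begins 54 mm behind the grasp point. The pads swing forward as they close: fully open they stand 13 mm farther back than shut.
Start: joints at [1.165, 0.477, 0.022, 1.555, -0.011, 1.109, -0.083], TCP at [0.198, -0.645, 0.231] pointing down, gripper open.
Joint ranges: [-2.96, 2.96], [-0.34, 2.1], [-1.41, 1.46], [0.24, 2.44], [-1.37, 4.51], [0.17, 1.92], [-2.96, 2.96]. Speed limits (rad/s): [2.39, 2.39, 3.14, 3.14, 3.14, 3.14, 3.14].

### API

Orientations are given as a rotation vector (axis times angle).
In Python, from bench import r gives the robot as it stands.
- The arm moves only by the tool step_arm, never from a script. Its argument "moves" is a list of rows, each a list of 7 numbers: the shift along the tool's x, y, z in mm, then the turn, a rotation vector about the tool's x, y, z in rad, then the finger opening in mm, from 0 to 85.4. A call has 1 to 8 rows; each row is the pose to reach, as a shift and turn from the pose commanded when the call began, along the tool's axes at that moment; what a row does not reach only later rows make up. A row lasts 1/10 s, in which the tool goes at most 50 mm and 8.59 degrees, less where a joint would pass 70% of its speed; a pose out of reach is approached as far as the arm can. A call with a gripper value outside its range is refused whole. The fingers move at their own pace and stop on an object; "grip_force" is the grip in N (left out, the last holds). Time passes only in rows, so rows that repeat a pose let the fingers close. It gives the time, the measured TCP pose, the force, the opening and the grip force at its end, in the units of the state.
- r.get_obs(): the state, without advancing time (a new reading comes with each control period).
- r.grab_frame(name): name is "scene" or "top" or "wrist"; returns a dict with "image" (480x640x3 uint8, red, green, blue), "depth" (480x640 float32, m along the optical axis (not along the pixel's ray), 0 where there is no reading), "mtx" (3x3 intrinsics, pixels), "k1" (the pictures are not rectified: a ray, as slopes to the right and down, at radius r is drawn at 1 + k1 r^2 times it, then the intrinsics apply), "rvec" (rotation vector, rad) and "tvec" (3), from world to camera coordinates, as OpenCV has them. Camera axes: x right, y down, z forward; pixel columns grow to the right and rows downward; lengths in m; the calibration is good to about 2 mm. A picture is of the moment at which its call begins.
- r.hand_in(): hands the job in; it is judged then, once.
The state is a dict: "clock": time; "joints": joint angles; "qvel": joint speeds; "tau": joint torques, N m; "tcp_pos": TCP position; "orientation": TCP orientation; "contact_force": force on the tool from outside, world axes, zero at the start; "moment": the same for the moment, N m; "grip_width": finger opening in m; "gripper_force": force on a finger pad.
Only numpy, scipy, OpenCV 4.12 (cv2) and the standard library are available. Lean on these libraries where they do the work, as an engineer would, in place of code of your own. Each camera call takes 0.05 s, during which the arm holds its last target. There are 200 camera calls.

## Working session

There is one attempt and no reset: what is moved stays moved. The work goes in short steps, Python scripts to look and compute and a tool call to move; the robot and the scene stay as the last step left them, time stands still between calls to the robot, and variables do not carry over. Pictures are saved under pics/ and viewed, at most 12 in all, crops included, and the job is handed in when it is done.

Besides the shell and the picture viewer there is one more tool, called after ">>>" in YAML: its name, and indented under it one key for each argument. step_arm: Moves the arm, as the interface text tells. Its arguments: {"type":"object","properties":{"moves":{"type":"array","items":{"type":"array","items":{"type":"number"}}},"grip_force":{"type":"number"}},"required":["moves"]}

```bash
mkdir -p pics; cat > h.py <<'E'
import numpy as np, cv2
from bench import r
def cam(n):
    f=r.grab_frame(n); f['R']=cv2.Rodrigues(np.array(f['rvec'],float))[0]; f['t']=np.array(f['tvec'],float).ravel(); return f
def rays(f,px):
    px=np.array(px,float).reshape(-1,1,2)
    d=np.array([f['k1'],0,0,0],float)
    u=cv2.undistortPoints(px,np.array(f['mtx'],float),d).reshape(-1,2)
    return np.c_[u,np.ones(len(u))]@f['R'], -f['R'].T@f['t']
def onplane(f,px,z):
    d,c=rays(f,px); s=(z-c[2])/d[:,2]; return c+d*s[:,None]
def bydepth(f):
    h,w=f['depth'].shape; v,u=np.mgrid[:h,:w]
    d,c=rays(f,np.c_[u.ravel(),v.ravel()])
    return (c+d*f['depth'].reshape(-1,1)).reshape(h,w,3)
def proj(f,P):
    return cv2.projectPoints(np.array(P,float).reshape(-1,1,3),f['R'],f['t'],np.array(f['mtx'],float),np.array([f['k1'],0,0,0],float))[0].reshape(-1,2)
def save(f,n): cv2.imwrite('pics/'+n,f['image'][...,::-1])
E
python3 - <<'E'
from h import *
for n in('top','scene'):
    f=cam(n);save(f,n+'1.png');print(n,f['t'],-f['R'].T@f['t'],f['mtx'][0][0],f['k1'])
o=r.get_obs();print(o['clock'],o['tcp_pos'],o['orientation'],o['grip_width'],o['contact_force'])
E
```

```text
top [-0.21528001  0.52884508  0.8668945 ] [ 0.44948792 -0.20376405  0.9132193 ] 468.9168825766411 0.009789088673625188
scene [0.20022002 0.31610442 0.86769389] [-0.27654969  0.54747064  0.71881771] 622.9366997951746 -0.08805420173825747
0.1 [ 0.19788954 -0.64479493  0.23043023] [-3.10525565e+00 -4.65851376e-01  5.49155242e-04] 0.08520177785288893 [ 0.41265768  0.28724294 -0.0347434 ]
```

View pics/top1.png

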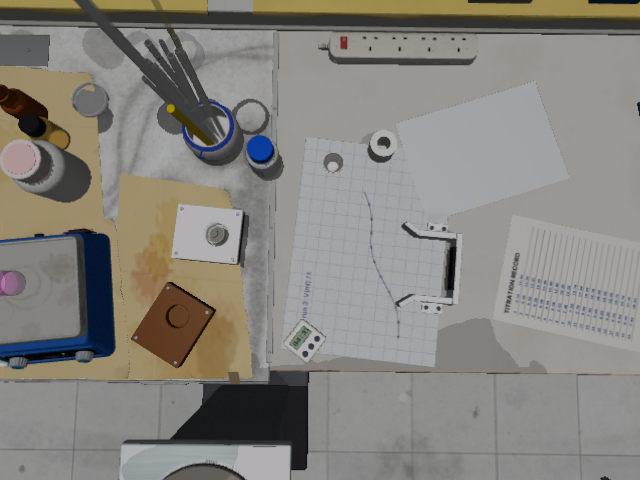

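View pics/scene1.png

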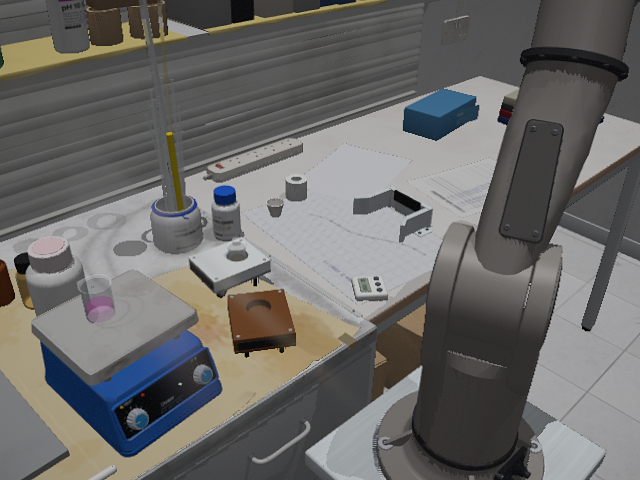

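The top view shows the white caddy at about (209,235) with the bottle at (217,234), nose to the right. The bay is at about (435,262) with its black stop at (451,268). The crucible is at (333,162), film roll at (383,146), timer at (304,341), white bottle at (261,152) and the brown decoy at (174,325).

```bash
python3 - <<'E'
from h import *
f=cam('top');P=bydepth(f);np.set_printoptions(precision=4,suppress=True)
im=f['image'].astype(int);Z=P[...,2]
def reg(x0,y0,x1,y1):
    m=np.zeros(Z.shape,bool);m[y0:y1,x0:x1]=1;return m
# caddy top
m=reg(160,190,260,275)&(abs(Z-.056)<.008)&(im.min(2)>150)
m=m.astype(np.uint8);m=cv2.morphologyEx(m,cv2.MORPH_CLOSE,np.ones((9,9)))
c=max(cv2.findContours(m,0,2)[0],key=cv2.contourArea)
w=onplane(f,c.reshape(-1,2),.056)[:,:2]*1000
rc=cv2.minAreaRect(w.astype(np.float32));print('caddy',rc,cv2.boxPoints(rc))
m=reg(195,215,240,255)&(Z>.085);print('bottle',P[m].mean(0),m.sum())
# bay
m=reg(390,210,475,320)&(Z>.035)&(Z<.06)
c=np.argwhere(m)[:,::-1];w=onplane(f,c,.045)*1000
rc=cv2.minAreaRect(w[:,:2].astype(np.float32));print('bay',rc,cv2.boxPoints(rc))
v=np.zeros(Z.shape,np.uint8);v[m]=255
b=reg(440,235,465,300)&(im.max(2)<50);print('black',b.sum())
bp=np.argwhere(b)[:,::-1];wb=onplane(f,bp,.05)[:,:2]*1000;print('pad',cv2.minAreaRect(wb.astype(np.float32)),wb.min(0),wb.max(0))
big=cv2.resize(f['image'][200:330,380:480,::-1],None,fx=4,fy=4,interpolation=2)
big2=cv2.resize(cv2.merge([v]*3)[200:330,380:480],None,fx=4,fy=4,interpolation=0)
cv2.imwrite('pics/bay.png',np.hstack([big,big2]))
for n,(bx,zz) in dict(cruc=((318,145,348,180),.036),film=((365,125,402,165),.05),timer=((280,315,330,365),.018),wbot=((243,130,282,176),.109)).items():
    m=reg(*bx)&(Z>zz*.7);w=P[m];print(n,w.min(0),w.max(0))
E
```

```text
caddy ((540.7692260742188, -0.9728660583496094), (119.59123992919922, 99.25511169433594), 85.0191650390625) [[486.1375 -56.2339]
 [585.0178 -64.8515]
 [595.401   54.2882]
 [496.5207  62.9057]]
bottle [ 0.5311 -0.0357  0.1639] 80
bay ((486.0332946777344, -414.3663330078125), (109.75090789794922, 160.2411346435547), 85.41017150878906) [[ 401.7784 -462.6544]
 [ 561.5057 -475.4772]
 [ 570.2881 -366.0783]
 [ 410.5609 -353.2555]]
black 327
pad ((488.4344787597656, -449.15008544921875), (18.52216911315918, 99.11915588378906), 89.15333557128906) [ 438.8251 -459.1223] [ 538.1254 -440.6223]
cruc [ 0.4495 -0.2518  0.0252] [ 0.7034 -0.2038  0.9132]
film [ 0.4495 -0.3511  0.0351] [ 0.7435 -0.2038  0.9132]
timer [ 0.3041 -0.2191  0.0126] [ 0.4495 -0.1418  0.9132]
wbot [ 0.4495 -0.2038  0.0763] [ 0.7101 -0.0725  0.9132]
```

View pics/bay.png

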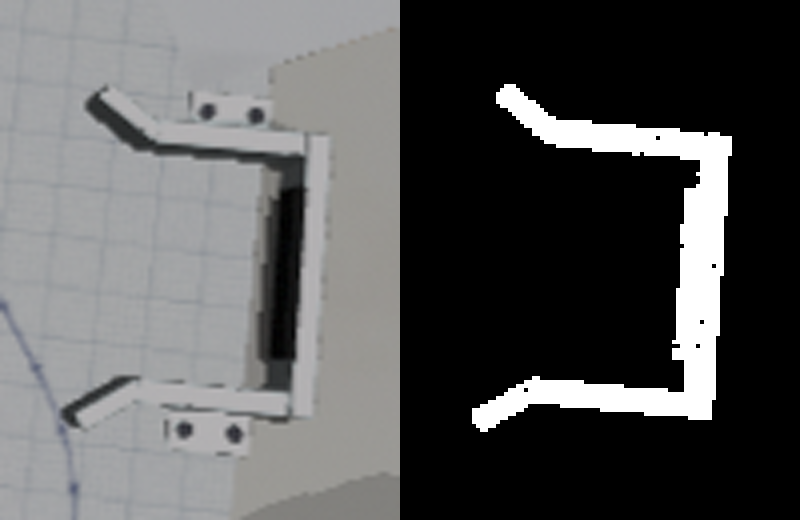

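The crop shows both rails, the flared mouth at the left and the black pad at about x=285 in the crop. Next I fit the rail and pad lines and check the clearance for the hand.

```bash
python3 - <<'E'
from h import *
f=cam('top');P=bydepth(f);np.set_printoptions(precision=1,suppress=True)
Z=P[...,2];ok=f['depth']>0
m=ok&(Z>.035)&(Z<.06);m[:210]=0;m[320:]=0;m[:,:390]=0;m[:,475:]=0
up=[];lo=[];upo=[];loo=[]
for c in range(421,451):
    rr=np.flatnonzero(m[:,c]); a=rr[rr<260]; b=rr[rr>272]
    if c<447: up.append((c,a.max()+.5)); upo.append((c,a.min()-.5))
    b=b[b>285]
    lo.append((c,b.min()-.5)); loo.append((c,b.max()+.5))
L=[]
for n,l in zip(('up','upo','lo','loo'),(up,upo,lo,loo)):
    w=onplane(f,l,.045)[:,:2]*1000; k=np.polyfit(w[:,1],w[:,0],1); L.append(k)
    print(n,'x at y=-400 %.1f slope dx/dy %.4f res %.2f'%(np.polyval(k,-400),k[0],np.std(w[:,0]-np.polyval(k,w[:,1]))))
pad=[]
for rr in range(250,288):
    cc=np.flatnonzero(m[rr]); pad.append((cc.min()-.5,rr))
w=onplane(f,pad,.05)[:,:2]*1000;k=np.polyfit(w[:,0],w[:,1],1);print('pad face y at x=485 %.1f slope dy/dx %.4f'%(np.polyval(k,485),k[0]),np.std(w[:,1]-np.polyval(k,w[:,0])))
bk=[]
for rr in range(238,302):
    cc=np.flatnonzero(m[rr]); bk.append((cc.max()+.5,rr))
w=onplane(f,bk,.045)[:,:2]*1000;k=np.polyfit(w[:,0],w[:,1],1);print('back y at 485 %.1f slope %.4f'%(np.polyval(k,485),k[0]))
Q=P[ok]*1000
for n,b in dict(hand=(480,630,62,200),wide=(440,700,62,250)).items():
    s=Q[(Q[:,0]>b[0])&(Q[:,0]<b[1])&(Q[:,1]>b[2])&(Q[:,1]<b[3])&(Q[:,2]>20)]
    print(n,len(s),s.min(0) if len(s) else '',s.max(0) if len(s) else '')
for n,b in dict(cruc=(318,145,348,180),film=(365,125,402,165),timer=(280,315,330,365),wbot=(243,130,282,176),brown=(130,280,218,370),bott=(200,218,235,252)).items():
    mm=np.zeros(Z.shape,bool);mm[b[1]:b[3],b[0]:b[2]]=1
    s=P[mm&ok&(Z>(.012 if n!='bott' else .075))]*1000;print(n,len(s),s.min(0),s.max(0))
E
```

```text
up x at y=-400 541.1 slope dx/dy 0.0784 res 0.51
upo x at y=-400 554.1 slope dx/dy 0.0830 res 0.50
lo x at y=-400 430.4 slope dx/dy -0.1283 res 5.53
loo x at y=-400 420.8 slope dx/dy 0.0738 res 0.49
pad face y at x=485 -447.6 slope dy/dx -0.0844 0.6531501138190708
back y at 485 -469.3 slope -0.0804
hand 637 [480.1  62.4  20. ] [531.1 200.  138. ]
wide 4669 [440.1  62.2  20. ] [681.2 250.  139.3]
cruc 234 [ 661.6 -251.6   12.1] [ 703.5 -211.3   37.8]
film 661 [ 691.1 -351.2   12.1] [ 743.5 -300.5   52.3]
timer 923 [ 304.1 -221.    12. ] [ 384.1 -141.7   19.9]
wbot 1105 [ 656.7 -129.9   12.1] [711.9 -71.7 113.4]
brown 4053 [298.3 -16.5  28.4] [451.1 128.   60.6]
bott 336 [521.1 -37.9  75.8] [557.   -1.5  96.2]
```

>>> step_arm:
  moves:
    - [0,0,0,0,0,-0.14,64]
    - [45,-10,0,0,0,-0.28,64]
    - [90,-20,0,0,0,-0.42,64]

```text
clock: 0.5
tcp_pos: [0.2772, -0.6001, 0.231]
orientation: [-2.941, -1.106, 0.001]
contact_force: [2.2, -0.8, -0.8]
grip_width: 0.0641
gripper_force: 0.0
```

```bash
cat >> h.py <<'E'
def delta(pos_mm,ang,o=None):
    """shift in tool axes (mm), turn about tool z to reach pos with tool +x at world angle ang, pointing down"""
    o=o or r.get_obs(); R=cv2.Rodrigues(np.array(o['orientation'],float))[0]
    d=R.T@(np.array(pos_mm,float)-np.array(o['tcp_pos'])*1000)
    a=np.arctan2(R[1,0],R[0,0]); return d.round(1), round(-(ang-a),4), round(a,4)
E
python3 - <<'E'
from h import *
f=cam('top');P=bydepth(f);np.set_printoptions(precision=1,suppress=True)
Q=P[f['depth']>0]*1000
for lo in (470,490,510,530,550,570,590,610):
    s=Q[(Q[:,0]>lo)&(Q[:,0]<lo+20)&(Q[:,1]>70)&(Q[:,1]<260)&(Q[:,2]>25)]
    if len(s): i=s[:,1].argmin(); print(lo,len(s),s[i],s[:,2].max())
print(delta([520,-250,231],np.pi/2-.087)); print(delta([548,86,150],np.pi/2-.087))
E
```

```text
470 838 [471.  186.  122.2] 139.7158062052718
490 808 [494.6 188.3 120.3] 140.0388274523928
510 613 [511.2 189.5 123.1] 139.63694963785667
530 251 [530.1 200.1  32.1] 94.89313366800567
590 16 [608.5 258.1  65.1] 104.14172044933268
610 487 [629.6 240.5  63. ] 154.66955628622637
(array([402.3, -98.1,   2.7]), np.float64(-0.7441), np.float64(0.7397))
(array([ 648.9, -327.5,   85.1]), np.float64(-0.7441), np.float64(0.7397))
```

>>> step_arm:
  moves:
    - [45,-11,0,0,0,-0.1,64]
    - [90,-22,0,0,0,-0.2,64]
    - [135,-33,0,0,0,-0.3,64]
    - [180,-44,0,0,0,-0.4,64]
    - [225,-55,0,0,0,-0.5,64]
    - [270,-66,0,0,0,-0.6,64]
    - [315,-77,0,0,0,-0.7,64]
    - [360,-90,0,0,0,-0.744,64]

```text
clock: 1.35
tcp_pos: [0.4909, -0.2939, 0.2314]
orientation: [2.336, 2.1, -0.0]
contact_force: [0.4, 0.2, -0.4]
grip_width: 0.0641
gripper_force: 0.0
```

```bash
python3 - <<'E'
from h import *
o=r.get_obs();print(o['tcp_pos'],o['contact_force'],delta([548,90,150],np.pi/2-.087))
E
```

```text
[ 0.4909428  -0.29385085  0.23136055] [ 0.41321954  0.176455   -0.44756836] (array([387.8,  15.9,  81.3]), np.float64(-0.0195), np.float64(1.4643))
```

>>> step_arm:
  moves:
    - [48,2,0,0,0,0,64]
    - [96,4,0,0,0,0,64]
    - [144,6,0,0,0,0,64]
    - [192,8,0,0,0,0,64]
    - [240,10,0,0,0,0,64]
    - [288,12,0,0,0,0,64]
    - [336,14,0,0,0,0,64]
    - [382,16,0,0,0,0,64]

```text
clock: 2.15
tcp_pos: [0.5477, 0.0847, 0.2314]
orientation: [2.339, 2.097, 0.0]
contact_force: [0.3, -0.2, 0.5]
grip_width: 0.064
gripper_force: 0.0
```

>>> step_arm:
  moves:
    - [0,0,10,0,0,0,64]
    - [0,0,40,0,0,0,64]
    - [0,0,60,0,0,0,64]
    - [0,0,60,0,0,0,64]

```text
clock: 2.55
tcp_pos: [0.5455, 0.0816, 0.1684]
orientation: [-2.337, -2.095, 0.008]
contact_force: [-0.3, -0.5, -0.7]
grip_width: 0.0637
gripper_force: 0.0
```

```bash
python3 - <<'E'
from h import *
o=r.get_obs();print(o['tcp_pos'],o['contact_force'],delta([548.3,87,34],np.pi/2-.087))
f=cam('wrist');save(f,'w1.png')
E
```

```text
[0.54554665 0.08157632 0.1684073 ] [-0.26147435 -0.46068883 -0.71985236] (array([  5.9,   2.9, 134.4]), np.float64(-0.0225), np.float64(1.4613))
```

View pics/w1.png

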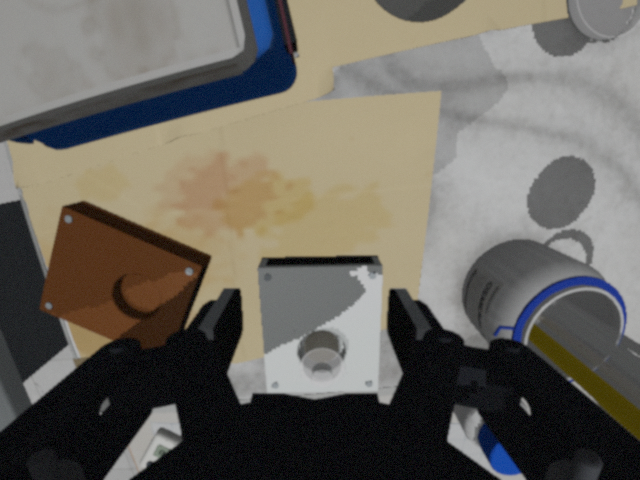

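The wrist view shows the caddy's rear edge at row 257 (columns 260–380), the nose near row 390, and the fingers at about (230,310) and (400,310). I check the rear-edge position from this view before descending.

```bash
python3 - <<'E'
from h import *
f=cam('wrist');np.set_printoptions(precision=1,suppress=True)
print(onplane(f,[(261,264),(379,264),(379,390),(265,390),(322,370)],.056)*1000)
P=bydepth(f)*1000
for u,v in((300,270),(340,268),(320,262),(320,258),(225,300),(405,300),(415,330),(215,330)):print(u,v,P[v,u])
E
```

```text
[[501.   64.   56. ]
 [594.8  53.9  56. ]
 [588.6 -67.6  56. ]
 [485.7 -56.4  56. ]
 [539.4 -40.2  56. ]]
300 270 [531.5  55.7  56.2]
340 268 [563.5  53.7  55.5]
320 262 [548.   58.9  50.9]
320 258 [548.1  58.5  39.6]
225 300 [512.6  95.9 191.4]
405 300 [582.5  88.8 192.3]
415 330 [580.6  88.2 213.4]
215 330 [515.2  95.9 214.5]
```

>>> step_arm:
  moves:
    - [6,3,0,0,0,-0.022,64]
    - [6,3,40,0,0,-0.022,64]
    - [6,3,80,0,0,-0.022,64]
    - [6,3,115,0,0,-0.022,64]
    - [6,3,135,0,0,-0.022,64]
    - [6,3,135,0,0,-0.022,64]
    - [6,3,135,0,0,-0.022,64]

```text
clock: 3.35
tcp_pos: [0.5525, 0.089, 0.0375]
orientation: [2.315, 2.123, 0.003]
contact_force: [0.5, 0.2, 0.9]
grip_width: 0.0639
gripper_force: 0.0
```

```bash
python3 - <<'E'
from h import *
o=r.get_obs();print(o['tcp_pos'],o['contact_force'],delta([547.2,72,33],np.pi/2-.087))
E
```

```text
[0.55251651 0.08901945 0.03752819] [0.48139216 0.20436597 0.91339733] (array([-17.4,  -3.8,   4.5]), np.float64(0.0005), np.float64(1.4843))
```

>>> step_arm:
  moves:
    - [-4,-4,4,0,0,0,64]
    - [-8,-4,4,0,0,0,64]
    - [-11,-4,4,0,0,0,64]
    - [-14,-4,4,0,0,0,64]
    - [-17,-4,4,0,0,0,64]
    - [-20,-4,4,0,0,0,64]
    - [-23,-4,4,0,0,0,64]
    - [-26,-4,4,0,0,0,64]

```text
clock: 4.15
tcp_pos: [0.5453, 0.0633, 0.0325]
orientation: [-2.315, -2.123, -0.001]
contact_force: [-0.3, 1.6, 1.3]
grip_width: 0.0638
gripper_force: 0.9
```

>>> step_arm:
  moves:
    - [-4,0,0,0,0,0,64]
    - [-8,0,0,0,0,0,64]
    - [-12,0,0,0,0,0,64]
    - [-16,0,0,0,0,0,64]
    - [-20,0,0,0,0,0,64]
    - [-24,0,0,0,0,0,64]
    - [-28,0,0,0,0,0,64]
    - [-32,0,0,0,0,0,64]

```text
clock: 4.95
tcp_pos: [0.5424, 0.0307, 0.0324]
orientation: [2.316, 2.123, 0.0]
contact_force: [1.4, 1.0, 1.4]
grip_width: 0.064
gripper_force: 1.0
```

```bash
cat >> h.py <<'E'
def caddy(f=None,name='c.png'):
    """caddy pose from visible white top, bay-frame; uses nose edge and both sides"""
    f=f or cam('top');P=bydepth(f);Z=P[...,2];im=f['image'].astype(int)
    o=r.get_obs();t=np.array(o['tcp_pos'])
    m=(f['depth']>0)&(abs(Z-.056)<.007)&(im.min(2)>120)&(abs(P[...,0]-t[0])<.09)&(P[...,1]<t[1]+.01)&(P[...,1]>t[1]-.2)
    n,l,s,_=cv2.connectedComponentsWithStats(m.astype(np.uint8)); k=1+s[1:,4].argmax()
    c=max(cv2.findContours((l==k).astype(np.uint8),0,2)[0],key=cv2.contourArea)
    w=(onplane(f,c.reshape(-1,2),.056)[:,:2]*1000).astype(np.float32)
    rc=cv2.minAreaRect(w);b=cv2.boxPoints(rc); b=b[b[:,1].argsort()]
    nose=b[:2].mean(0); e=b[:2][b[:2,0].argsort()]; d=e[1]-e[0]; psi=np.arctan2(-d[1],d[0]) # front edge
    # sides
    S=[]
    u=w@[np.cos(-psi),np.sin(-psi)]
    along=(w-nose)@[np.sin(psi)*1.,np.cos(psi)*1.]
    return dict(nose=nose,psi_edge=psi,size=rc[1],rect=rc)
def bay(p):
    """mm to bay frame: along (0 at stop), lateral + = +x side"""
    a=.080;f=np.array([-np.sin(a),-np.cos(a)]);l=np.array([np.cos(a),-np.sin(a)]);d=np.array(p)[:2]-[483.6,-448.];return d@f,d@l
E
python3 - <<'E'
from h import *
o=r.get_obs();print(o['tcp_pos'],o['contact_force'],o['moment'],delta([0,0,33],np.pi/2-.087))
f=cam('top');save(f,'t2.png');c=caddy(f);print(c,bay(c['nose']))
E
```

```text
[0.54242101 0.0306541  0.03235531] [1.4466841  1.04874227 1.36768649] [ 0.37790853 -0.16228661  0.06257386] (array([ -77.7, -537.7,   -0.8]), np.float64(0.0), np.float64(1.4838))
{'nose': array([531.8951 , -99.27162], dtype=float32), 'psi_edge': np.float32(0.08771296), 'size': (119.89733123779297, 99.67239379882812), 'rect': ((537.1466064453125, -39.55341339111328), (119.89733123779297, 99.67239379882812), 84.97441864013672)} (np.float64(-351.47252910517784), np.float64(20.272097084733595))
```

View pics/t2.png

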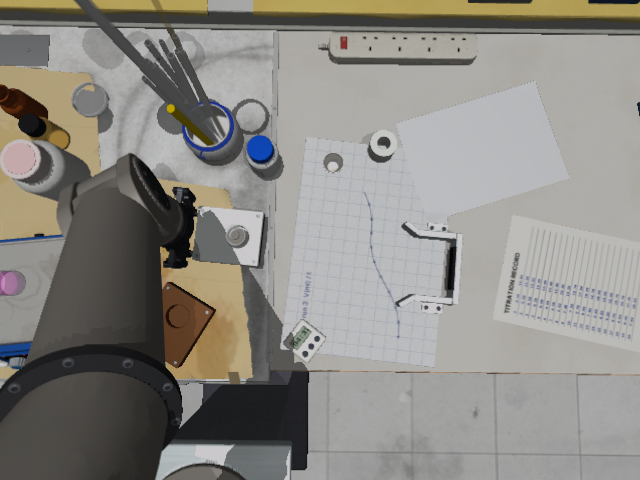

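The top view shows the caddy at (229,237), driven straight with the fingers on its rear face; bystanders are unmoved. I continue straight ahead.

>>> step_arm:
  moves:
    - [-5,0,0,0,0,0,64]
    - [-10,0,0,0,0,0,64]
    - [-15,0,0,0,0,0,64]
    - [-20,0,0,0,0,0,64]
    - [-25,0,0,0,0,0,64]
    - [-30,0,0,0,0,0,64]
    - [-35,0,0,0,0,0,64]
    - [-40,0,0,0,0,0,64]

```text
clock: 5.8
tcp_pos: [0.5388, -0.0093, 0.0323]
orientation: [2.316, 2.123, -0.0]
contact_force: [1.1, 1.9, -0.2]
grip_width: 0.0637
gripper_force: 1.0
```

>>> step_arm:
  moves:
    - [-4,0,0,0,0,0,64]
    - [-8,0,0,0,0,0,64]
    - [-11,0,0,0,0,0,64]
    - [-13,0,0,0,0,0,64]
    - [-14,0,0,0,0,0,64]

```text
clock: 6.3
tcp_pos: [0.5371, -0.0233, 0.0321]
orientation: [-2.316, -2.122, 0.002]
contact_force: [-0.3, 1.2, 0.2]
grip_width: 0.064
gripper_force: 0.5
```

```bash
python3 - <<'E'
from h import *
o=r.get_obs();print(o['tcp_pos'],o['contact_force'],delta([0,0,33],np.pi/2-.087)[2])
c=caddy();print(c,bay(c['nose']))
f=cam('scene');save(f,'s2.png')
g=f['image'];p=proj(f,[c['rect'][0][0]/1000,c['rect'][0][1]/1000,.03])[0];print(p)
x,y=p.astype(int);cv2.imwrite('pics/s2c.png',cv2.resize(g[y-65:y+65,x-85:x+85,::-1],None,fx=4,fy=4,interpolation=2))
E
```

```text
[ 0.53705742 -0.02332838  0.03209801] [-0.28424062  1.18793788  0.22678901] 1.4833
{'nose': array([ 529.7999 , -154.62015], dtype=float32), 'psi_edge': np.float32(0.059418794), 'size': (118.64570617675781, 99.88643646240234), 'rect': ((533.32275390625, -95.40199279785156), (118.64570617675781, 99.88643646240234), 86.59555053710938)} (np.float64(-296.13359037063736), np.float64(22.60680471037375))
[270.38168213 253.13063234]
```

View pics/s2c.png

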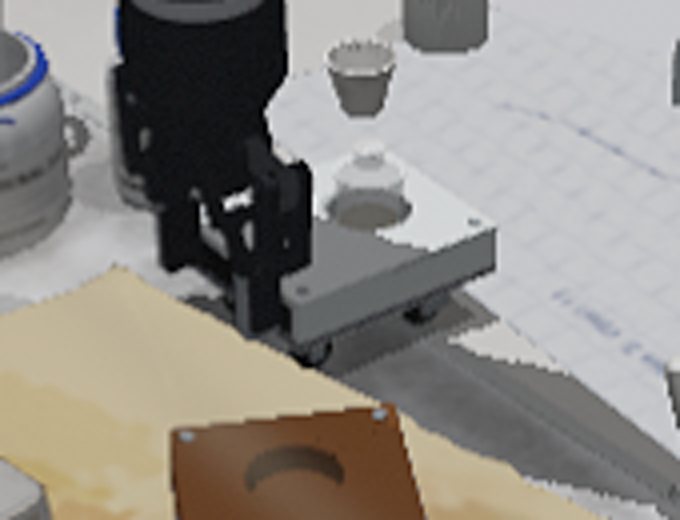

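The crop shows the caddy with its front-right wheel at (430,310) trailing behind its pivot after 94 mm of straight travel. Now I refine the heading with side-line fits and plan the steering.

```bash
cat >> h.py <<'E'
A=.080
def pose():
    """psi from fitted side edges and front; returns axle point, psi, nose"""
    f=cam('top');P=bydepth(f);Z=P[...,2];im=f['image'].astype(int);t=np.array(r.get_obs()['tcp_pos'])
    m=(f['depth']>0)&(abs(Z-.056)<.007)&(im.min(2)>60)&(im.max(2)-im.min(2)<40)&(abs(P[...,0]-t[0])<.09)&(P[...,1]<t[1]-.018)&(P[...,1]>t[1]-.2)
    m=cv2.morphologyEx(m.astype(np.uint8),cv2.MORPH_OPEN,np.ones((3,3)))
    n,l,s,_=cv2.connectedComponentsWithStats(m); k=1+s[1:,4].argmax()
    c=max(cv2.findContours((l==k).astype(np.uint8),0,2)[0],key=cv2.contourArea)
    w=(onplane(f,c.reshape(-1,2),.056)[:,:2]*1000)
    psi=.08
    for _ in range(3):
        F=np.array([-np.sin(psi),-np.cos(psi)]);Lv=np.array([np.cos(psi),-np.sin(psi)])
        a=w@F;b=w@Lv;a0=a.max();bm=(b.max()+b.min())/2
        fr=a>a0-4; sl=(a<a0-10)&(a>a0-100)
        l1=w[sl&(b>bm+42)];l2=w[sl&(b<bm-42)]
        ks=[np.polyfit(q[:,1],q[:,0],1)[0] for q in(l1,l2)]
        front=w[(a>a0-4)&(abs(b-bm)<42)];kf=-np.polyfit(front[:,0],front[:,1],1)[0]
        psi=np.arctan((ks[0]*len(l1)+ks[1]*len(l2))/(len(l1)+len(l2)))
    lat=((l1@Lv).mean()+(l2@Lv).mean())/2; al=(front@F).mean()+.9
    nose=F*al+Lv*lat
    return dict(nose=nose,psi=psi,ks=np.round(ks,3),kf=round(kf,3),width=(l1@Lv).mean()-(l2@Lv).mean(),axle=nose-98*F)
def plan(axle,psi,n,step=5,end=-195):
    a,l=bay(axle);S=end-a;k=-np.tan(psi-A)
    o=r.get_obs();R=cv2.Rodrigues(np.array(o['orientation'],float))[0];t=np.array(o['tcp_pos'])*1000;ang=np.arctan2(R[1,0],R[0,0])
    out=[]
    for i in range(n+1):
        x=min(step*i/S,1);L=l*(2*x**3-3*x**2+1)+S*k*(x**3-2*x**2+x)
        dL=(l*(6*x*x-6*x)+S*k*(3*x*x-4*x+1))/S; ps=A-np.arctan(dL)
        aa=a+step*i
        W=np.array([483.6,-448])+aa*np.array([-np.sin(A),-np.cos(A)])+L*np.array([np.cos(A),-np.sin(A)])
        h=W+33*np.array([np.sin(ps),np.cos(ps)])
        d=R.T@np.array([h[0]-t[0],h[1]-t[1],0]);out.append((round(d[0],1),round(d[1],1),round(ang-(np.pi/2-ps),4)))
    return out
E
python3 - <<'E'
from h import *
for _ in range(2):
    p=pose();print(p,bay(p['nose']))
for q in plan(p['axle'],p['psi'],24):print(q)
E
```

```text
{'nose': array([ 528.25272415, -154.54956452]), 'psi': np.float64(0.07331257556134939), 'ks': array([0.084, 0.059]), 'kf': np.float64(0.058), 'width': np.float64(96.73230411712495), 'axle': array([535.43092237, -56.81280854])} (np.float64(-296.0803035825883), np.float64(21.05890987578386))
{'nose': array([ 528.93706105, -154.19925042]), 'psi': np.float64(0.07740730925099491), 'ks': array([0.068, 0.083]), 'kf': np.float64(0.081), 'width': np.float64(96.69171364590761), 'axle': array([536.51540396, -56.49270653])} (np.float64(-296.4841858551117), np.float64(21.713062820435248))
(np.float64(-0.6), np.float64(1.6), np.float64(-0.0097))
(np.float64(-5.6), np.float64(2.2), np.float64(0.0063))
(np.float64(-10.6), np.float64(2.6), np.float64(0.0215))
(np.float64(-15.6), np.float64(2.9), np.float64(0.0359))
(np.float64(-20.6), np.float64(3.2), np.float64(0.0494))
(np.float64(-25.6), np.float64(3.3), np.float64(0.0621))
(np.float64(-30.7), np.float64(3.3), np.float64(0.074))
(np.float64(-35.7), np.float64(3.3), np.float64(0.085))
(np.float64(-40.7), np.float64(3.2), np.float64(0.0952))
(np.flo
[... 214 characters left out ...]
276))
(np.float64(-65.9), np.float64(1.5), np.float64(0.1337))
(np.float64(-70.9), np.float64(1.0), np.float64(0.1389))
(np.float64(-75.9), np.float64(0.5), np.float64(0.1434))
(np.float64(-81.0), np.float64(-0.2), np.float64(0.147))
(np.float64(-86.0), np.float64(-0.8), np.float64(0.1498))
(np.float64(-91.0), np.float64(-1.5), np.float64(0.1519))
(np.float64(-96.0), np.float64(-2.2), np.float64(0.1531))
(np.float64(-101.0), np.float64(-3.0), np.float64(0.1535))
(np.float64(-106.0), np.float64(-3.8), np.float64(0.1531))
(np.float64(-111.0), np.float64(-4.6), np.float64(0.1519))
(np.float64(-116.0), np.float64(-5.4), np.float64(0.15))
(np.float64(-121.0), np.float64(-6.3), np.float64(0.1472))
```

>>> step_arm:
  moves:
    - [-5,0.5,0,0,0,0.006,64]
    - [-10,1,0,0,0,0.02,64]
    - [-15,1.3,0,0,0,0.035,64]
    - [-20,1.5,0,0,0,0.05,64]
    - [-25,1.6,0,0,0,0.062,64]
    - [-30,1.7,0,0,0,0.074,64]
    - [-35,1.7,0,0,0,0.085,64]
    - [-40,1.6,0,0,0,0.095,64]

```text
clock: 7.3
tcp_pos: [0.5358, -0.0633, 0.0324]
orientation: [2.415, 2.009, 0.0]
contact_force: [0.9, 1.1, 0.0]
grip_width: 0.064
gripper_force: 1.0
```

```bash
python3 - <<'E'
from h import *
p=pose();print(p,bay(p['nose']),r.get_obs()['contact_force'],r.get_obs()['tcp_pos'],r.get_obs()['moment'])
for q in plan(p['axle'],p['psi'],16):print(*q)
E
```

```text
{'nose': array([ 512.13833565, -190.92115489]), 'psi': np.float64(0.17906038113841063), 'ks': array([0.179, 0.184]), 'kf': np.float64(0.193), 'width': np.float64(97.20548187518477), 'axle': array([529.59263118, -94.48803004])} (np.float64(-258.537263820847), np.float64(7.902684439064679)) [0.98933682 0.08932867 0.56993707] [ 0.53554495 -0.06446691  0.03227687] [ 0.29041705 -0.2854138   0.13086272]
2.4 -0.5 -0.0055
-2.6 -0.3 0.0021
-7.7 -0.1 0.009
-12.7 0.1 0.0152
-17.7 0.2 0.0207
-22.8 0.2 0.0256
-27.8 0.2 0.0297
-32.9 0.2 0.0332
-37.9 0.1 0.036
-43.0 -0.0 0.0381
-48.0 -0.2 0.0395
-53.1 -0.4 0.0403
-58.1 -0.6 0.0404
-63.2 -0.8 0.0398
-68.2 -1.0 0.0385
-73.3 -1.3 0.0366
-78.3 -1.5 0.0339
```

>>> step_arm:
  moves:
    - [-5,0.2,0,0,0,0.005,64]
    - [-10,0.4,0,0,0,0.012,64]
    - [-15,0.5,0,0,0,0.018,64]
    - [-20,0.6,0,0,0,0.024,64]
    - [-25,0.6,0,0,0,0.028,64]
    - [-30,0.6,0,0,0,0.032,64]
    - [-35,0.6,0,0,0,0.035,64]
    - [-40,0.6,0,0,0,0.038,64]

```text
clock: 8.15
tcp_pos: [0.5286, -0.1026, 0.0322]
orientation: [-2.452, -1.963, 0.001]
contact_force: [-0.0, 2.7, -1.0]
grip_width: 0.0637
gripper_force: 0.9
```

```bash
python3 - <<'E'
from h import *
p=pose();print(p,bay(p['nose']),bay(p['axle']),r.get_obs()['contact_force'],r.get_obs()['tcp_pos'])
for q in plan(p['axle'],p['psi'],16):print(*q)
E
```

```text
{'nose': array([ 500.48498029, -229.14433234]), 'psi': np.float64(0.23387776969749366), 'ks': array([0.222, 0.253]), 'kf': np.float64(0.221), 'width': np.float64(97.46225857472149), 'axle': array([ 522.60997543, -133.6745225 ])} (np.float64(-219.5050609897163), np.float64(-0.658806538682839)) (np.float64(-316.43764255064264), np.float64(13.765985727910156)) [0.79953191 0.7491168  0.83216378] [ 0.52843676 -0.10379513  0.03213803]
2.6 1.3 0.0123
-2.5 1.3 0.0143
-7.6 1.3 0.0157
-12.6 1.2 0.0163
-17.7 1.1 0.0162
-22.7 1.0 0.0154
-27.8 0.9 0.0139
-32.9 0.7 0.0117
-37.9 0.6 0.0087
-43.0 0.4 0.0051
-48.0 0.3 0.0007
-53.1 0.1 -0.0044
-58.1 -0.0 -0.0102
-63.2 -0.2 -0.0167
-68.2 -0.3 -0.024
-73.2 -0.4 -0.032
-78.3 -0.6 -0.0407
```

```bash
python3 - <<'E'
from h import *
p=pose();print(p['psi'],p['ks'],bay(p['nose']))
ps=.224;F=np.array([-np.sin(ps),-np.cos(ps)]);
for q in plan(p['nose']-98*F,ps,9):print(*q)
E
```

```text
0.22506396306398418 [0.224 0.233] (np.float64(-218.22325339755736), np.float64(-0.934567408207549))
1.0 0.4 0.0025
-4.1 0.5 0.0052
-9.1 0.5 0.0071
-14.2 0.5 0.0083
-19.2 0.5 0.0088
-24.3 0.5 0.0085
-29.3 0.4 0.0074
-34.4 0.3 0.0056
-39.4 0.2 0.0031
-44.5 0.1 -0.0002
```

>>> step_arm:
  moves:
    - [-5,0,0,0,0,0.003,64]
    - [-10,0.1,0,0,0,0.004,64]
    - [-15,0.1,0,0,0,0.005,64]
    - [-20,0.1,0,0,0,0.004,64]
    - [-25,0.1,0,0,0,0.002,64]
    - [-30,0,0,0,0,0,64]
    - [-35,-0.1,0,0,0,-0.004,64]
    - [-40,-0.2,0,0,0,-0.009,64]

```text
clock: 9.05
tcp_pos: [0.5199, -0.1417, 0.0323]
orientation: [-2.443, -1.975, 0.0]
contact_force: [-1.7, 3.0, 1.5]
grip_width: 0.064
gripper_force: 1.0
```

```bash
python3 - <<'E'
from h import *
for _ in range(2):
    p=pose();print(p,bay(p['nose']),bay(p['axle']))
print(r.get_obs()['contact_force'],r.get_obs()['tcp_pos'])
for q in plan(p['axle'],p['psi'],16):print(*q)
E
```

```text
{'nose': array([ 493.2114093 , -268.39353668]), 'psi': np.float64(0.20992875283485277), 'ks': array([0.182, 0.258]), 'kf': np.float64(0.211), 'width': np.float64(96.44296505128273), 'axle': array([ 512.54428235, -172.31939854])} (np.float64(-179.80012193497592), np.float64(-4.77252636480825)) (np.float64(-277.111967399095), np.float64(6.8207791330818495))
{'nose': array([ 492.91152837, -269.63651063]), 'psi': np.float64(0.21396293253541956), 'ks': array([0.214, 0.221]), 'kf': np.float64(0.219), 'width': np.float64(97.93513386406039), 'axle': array([ 512.73438671, -173.66227301])} (np.float64(-178.53715848748882), np.float64(-4.972116296862534)) (np.float64(-275.7885799689829), np.float64(7.117590888541049))
[ 0.14000808 -0.12677126 -1.05719692] [ 0.51991045 -0.1426678   0.03223184]
1.2 -0.4 0.0019
-3.9 -0.5 0.0008
-8.9 -0.5 -0.0013
-13.9 -0.6 -0.0042
-19.0 -0.7 -0.0082
-24.0 -0.8 -0.013
-29.1 -0.9 -0.0188
-34.1 -1.1 -0.0256
-39.1 -1.2 -0.0333
-44.2 -1.3 -0.042
-49.2 -1.3 -0.0516
-54.2 -1.4 -0.0622
-59.2 -1.4 -0.0737
-64.3 -1.5 -0.0862
-69.3 -1.4 -0.0997
-74.3 -1.4 -0.1142
-79.3 -1.3 -0.1296
```

>>> step_arm:
  moves:
    - [-5,-0.1,0,0,0,-0.002,64]
    - [-10,-0.2,0,0,0,-0.005,64]
    - [-15,-0.3,0,0,0,-0.009,64]
    - [-20,-0.4,0,0,0,-0.014,64]
    - [-25,-0.5,0,0,0,-0.02,64]
    - [-30,-0.6,0,0,0,-0.027,64]
    - [-35,-0.7,0,0,0,-0.035,64]
    - [-40,-0.8,0,0,0,-0.044,64]

```text
clock: 9.95
tcp_pos: [0.5109, -0.1806, 0.0323]
orientation: [2.398, 2.029, 0.0]
contact_force: [0.6, 1.6, 0.8]
grip_width: 0.0638
gripper_force: 1.0
```

```bash
python3 - <<'E'
from h import *
for _ in range(2):
    p=pose();print(p,bay(p['nose']),bay(p['axle']))
print(r.get_obs()['contact_force'],r.get_obs()['tcp_pos'])
for q in plan(p['axle'],p['psi'],12):print(*q)
E
```

```text
{'nose': array([ 489.14414113, -308.24519452]), 'psi': np.float64(0.16310145693219896), 'ks': array([0.096, 0.245]), 'kf': np.float64(0.167), 'width': np.float64(96.11907974827983), 'axle': array([ 505.05731041, -211.5458096 ])} (np.float64(-139.75088690938907), np.float64(-5.642053177021486)) (np.float64(-237.41269484690676), np.float64(2.4925193609434295))
{'nose': array([ 488.23295254, -309.36184126]), 'psi': np.float64(0.19034462172883096), 'ks': array([0.165, 0.229]), 'kf': np.float64(0.172), 'width': np.float64(97.06588767058804), 'axle': array([ 506.77428831, -213.13181025])} (np.float64(-138.56499417387087), np.float64(-6.461091028733286)) (np.float64(-235.96897845462343), np.float64(4.330750622945125))
[ 0.13717955 -0.21611422  0.17081555] [ 0.51054138 -0.18158686  0.03222158]
1.3 2.3 0.0223
-3.8 2.7 0.0409
-8.8 2.8 0.0505
-13.9 2.6 0.0514
-18.9 2.1 0.0433
-23.9 1.4 0.0265
-28.9 0.4 0.0006
-34.0 -0.6 -0.0344
-39.1 -1.8 -0.0784
-44.1 -1.7 -0.088
-49.0 -1.3 -0.088
-54.0 -0.8 -0.088
-59.0 -0.4 -0.088
```

```bash
python3 - <<'E'
from h import *
ps=.168;F=np.array([-np.sin(ps),-np.cos(ps)]);n=np.array([488.7,-309.])
print(bay(n-98*F))
for q in plan(n-98*F,ps,11,end=-183):print(*q)
E
```

```text
(np.float64(-236.58379092771037), np.float64(2.588419840111097))
1.7 -0.2 -0.0
-3.3 -0.4 -0.0061
-8.3 -0.6 -0.0126
-13.3 -0.7 -0.0195
-18.3 -0.9 -0.0269
-23.4 -1.0 -0.0347
-28.4 -1.0 -0.043
-33.4 -1.1 -0.0517
-38.4 -1.1 -0.0609
-43.4 -1.1 -0.0705
-48.4 -1.1 -0.0806
-53.4 -0.9 -0.088
```

>>> step_arm:
  moves:
    - [-5,-0.2,0,0,0,-0.007,64]
    - [-10,-0.4,0,0,0,-0.015,64]
    - [-15,-0.6,0,0,0,-0.023,64]
    - [-20,-0.7,0,0,0,-0.031,64]
    - [-25,-0.8,0,0,0,-0.04,64]
    - [-29,-0.9,0,0,0,-0.048,64]
    - [-33,-0.9,0,0,0,-0.056,64]
    - [-36,-0.9,0,0,0,-0.062,64]

```text
clock: 10.85
tcp_pos: [0.5038, -0.216, 0.0323]
orientation: [-2.335, -2.102, 0.0]
contact_force: [-0.1, 1.5, 0.6]
grip_width: 0.064
gripper_force: 0.9
```

```bash
python3 - <<'E'
from h import *
for _ in range(2):
    p=pose();print(p,bay(p['nose']),bay(p['axle']))
print(r.get_obs()['contact_force'],r.get_obs()['tcp_pos'],delta([0,0,0],np.pi/2-.08)[1:])
f=cam('top');save(f,'t3.png');cv2.imwrite('pics/t3c.png',cv2.resize(f['image'][190:340,280:480,::-1],None,fx=4,fy=4,interpolation=2))
E
```

```text
{'nose': array([ 491.2629598 , -344.36182105]), 'psi': np.float64(0.05724355785494626), 'ks': array([0.04 , 0.072]), 'kf': np.float64(0.1), 'width': np.float64(95.49716503848765), 'axle': array([ 499.7078005 , -246.72635277])} (np.float64(-103.91909670292704), np.float64(-0.643761946006971)) (np.float64(-201.91716493670066), np.float64(-0.028438901866557842))
{'nose': array([ 488.56029261, -346.88015999]), 'psi': np.float64(0.23094693313899323), 'ks': array([0.121, 0.509]), 'kf': np.float64(0.125), 'width': np.float64(95.3032890104219), 'axle': array([ 506.79967422, -250.59244032])} (np.float64(-101.19282933049274), np.float64(-3.1365329266520092)) (np.float64(-198.63018718971847), np.float64(7.349710128569628))
[ 0.99427707  1.21349515 -0.32737235] [ 0.50396503 -0.21640181  0.03225353] (np.float64(-0.0255), np.float64(1.4653))
```

View pics/t3c.png

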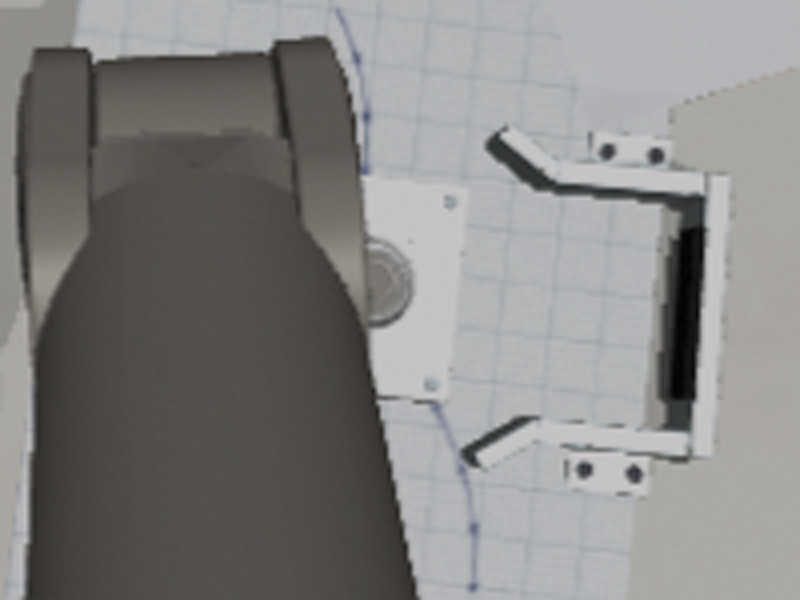

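The top view shows the caddy's front corners at crop (467,186) and (447,402), just short of the mouth, with the flares at (490,140) and (465,460). The sides are hidden by the arm, so I use the corners and the hand pose.

```bash
python3 - <<'E'
from h import *
f=cam('top')
w=onplane(f,[(280+467/4-.4,190+183/4-.4),(280+447/4-.4,190+400/4-.4)],.056)[:,:2]*1000
d=w[0]-w[1];ps=np.arctan2(-d[1],d[0]);n=w.mean(0);print(w,np.hypot(*d),ps,bay(n),bay(w[0]),bay(w[1]))
o=r.get_obs();R=cv2.Rodrigues(np.array(o['orientation'],float))[0];a=np.arctan2(R[1,0],R[0,0]);h=np.array(o['tcp_pos'])[:2]*1000
print('hand psi',np.pi/2-a,bay(h))
ps=np.pi/2-a;F=np.array([-np.sin(ps),-np.cos(ps)])
print('nose by hand',bay(h+131*F),'axle',bay(n-98*F))
for q in plan(n-98*F,ps,9,end=-165):print(*q)
E
```

```text
[[ 541.30432878 -349.48093265]
 [ 441.91329597 -340.03312004]] 99.83906332674096 0.09477222788547458 (np.float64(-103.55279409323613), np.float64(-0.26743279998782743)) (np.float64(-102.81539821518182), np.float64(49.64665227436041)) (np.float64(-104.29018997129043), np.float64(-50.18151787433612))
hand psi 0.105345395509711 (np.float64(-232.86312038494822), np.float64(2.0815085370027937))
nose by hand (np.float64(-101.90519461685739), np.float64(-1.238382804474801)) axle (np.float64(-201.52131871363994), np.float64(2.2161500356213786))
1.7 0.9 0.0
-3.3 1.9 0.0305
-8.4 2.3 0.0502
-13.4 2.3 0.0591
-18.4 2.0 0.0573
-23.4 1.3 0.0447
-28.4 0.3 0.0214
-33.4 -0.8 -0.0128
-38.4 -1.1 -0.0253
-43.4 -1.0 -0.0253
```

>>> step_arm:
  moves:
    - [-5,0,0,0,0,0,64]
    - [-10,0,0,0,0,0,64]
    - [-15,0,0,0,0,0,64]
    - [-20,0,0,0,0,-0.002,64]
    - [-25,-0.1,0,0,0,-0.005,64]
    - [-30,-0.2,0,0,0,-0.009,64]
    - [-35,-0.3,0,0,0,-0.013,64]
    - [-40,-0.3,0,0,0,-0.017,64]

```text
clock: 11.85
tcp_pos: [0.4997, -0.2557, 0.0324]
orientation: [2.317, 2.122, 0.0]
contact_force: [0.9, 2.1, 1.3]
grip_width: 0.0638
gripper_force: 1.0
```

```bash
python3 - <<'E'
from h import *
f=cam('top');save(f,'t4.png');cv2.imwrite('pics/t4c.png',cv2.resize(f['image'][200:320,330:480,::-1],None,fx=5,fy=5,interpolation=2))
o=r.get_obs();R=cv2.Rodrigues(np.array(o['orientation'],float))[0];a=np.arctan2(R[1,0],R[0,0]);h=np.array(o['tcp_pos'])[:2]*1000
ps=np.pi/2-a;print('hand psi',ps,bay(h),o['contact_force'],bay(h-131*np.array([np.sin(ps),np.cos(ps)])))
E
```

```text
hand psi 0.0887089952316038 (np.float64(-191.6734598775548), np.float64(0.4556184627186983)) [0.28094233 0.0161418  0.1009785 ] (np.float64(-60.67842779832006), np.float64(-0.685245490718831))
```

View pics/t4c.png

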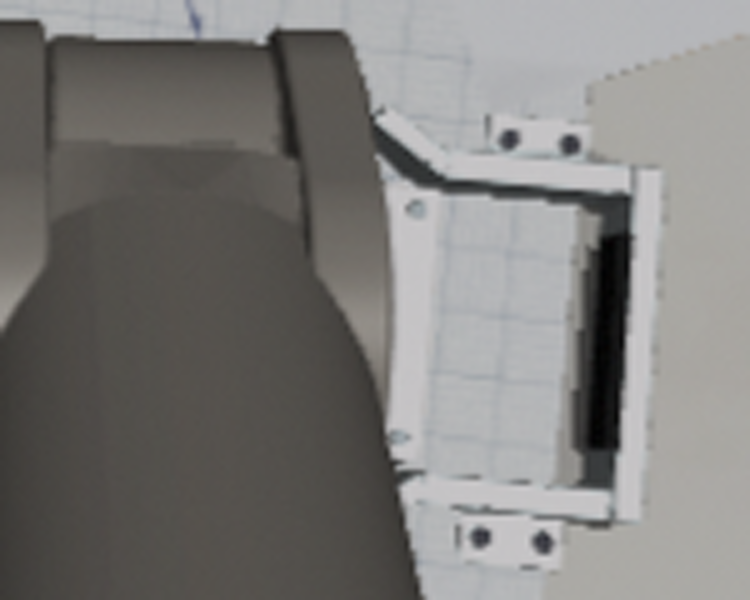

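The view shows the nose in the mouth, front edge from (437,190) to (428,470), with about 4 mm clearance to the upper rail and 1–2 mm to the lower. I continue slowly and steer slightly toward the upper side.

>>> step_arm:
  moves:
    - [-3,0,0,0,0,-0.004,64]
    - [-6,0,0,0,0,-0.008,64]
    - [-9,0,0,0,0,-0.012,64]
    - [-12,0,0,0,0,-0.014,64]
    - [-15,0,0,0,0,-0.016,64]
    - [-18,0,0,0,0,-0.016,64]
    - [-21,0,0,0,0,-0.016,64]
    - [-24,0,0,0,0,-0.016,64]

```text
clock: 12.7
tcp_pos: [0.4973, -0.2794, 0.0322]
orientation: [-2.3, -2.14, 0.0]
contact_force: [0.9, 1.2, -0.1]
grip_width: 0.064
gripper_force: 1.0
```

```bash
python3 - <<'E'
from h import *
f=cam('top');cv2.imwrite('pics/t5c.png',cv2.resize(f['image'][200:320,330:480,::-1],None,fx=5,fy=5,interpolation=2))
o=r.get_obs();R=cv2.Rodrigues(np.array(o['orientation'],float))[0];a=np.arctan2(R[1,0],R[0,0]);h=np.array(o['tcp_pos'])[:2]*1000
ps=np.pi/2-a;print('hand psi',ps,bay(h),o['contact_force'],bay(h-131*np.array([np.sin(ps),np.cos(ps)])))
E
```

```text
hand psi 0.07264004804994184 (np.float64(-168.4246337714792), np.float64(0.2628125188566788)) [-1.47834503  1.83305263  0.14057881] (np.float64(-37.42818181793533), np.float64(1.2269575198147953))
```

View pics/t5c.png

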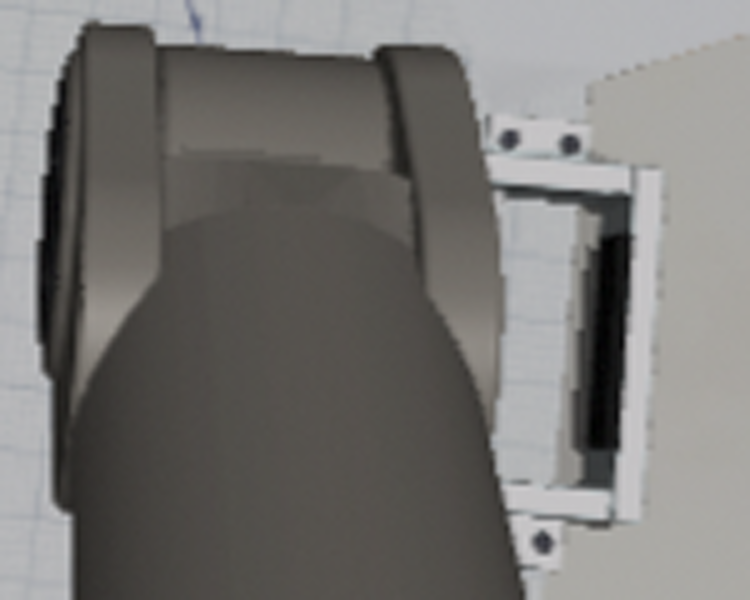

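The arm now hides the nose and only the pad at (605,340) is visible, so the hand pose and force guide me from here.

>>> step_arm:
  moves:
    - [-3,0,0,0,0,0.002,64]
    - [-6,0,0,0,0,0.004,64]
    - [-9,0,0,0,0,0.006,64]
    - [-12,0,0,0,0,0.007,64]
    - [-15,0,0,0,0,0.007,64]
    - [-18,0,0,0,0,0.007,64]
    - [-21,0,0,0,0,0.007,64]
    - [-24,0,0,0,0,0.007,64]

```text
clock: 13.55
tcp_pos: [0.4958, -0.3034, 0.0323]
orientation: [2.307, 2.132, 0.0]
contact_force: [1.0, 0.9, 0.3]
grip_width: 0.064
gripper_force: 0.8
```

```bash
cat > s.py <<'E'
from h import *
o=r.get_obs();R=cv2.Rodrigues(np.array(o['orientation'],float))[0];a=np.arctan2(R[1,0],R[0,0]);h=np.array(o['tcp_pos'])[:2]*1000
ps=np.pi/2-a;F=R.T@np.array(o['contact_force']);print(o['clock'],'psi %.4f'%ps,bay(h),'Ftool',F.round(2),'nose',bay(h-131*np.array([np.sin(ps),np.cos(ps)])))
E
python3 s.py
```

```text
13.55 psi 0.0790 (np.float64(-145.12815692619577), np.float64(0.6138190577855447)) Ftool [ 0.95  0.97 -0.26] nose (np.float64(-14.128223118117681), np.float64(0.7455091453407499))
```

>>> step_arm:
  moves:
    - [-1.5,0,0,0,0,0,64]
    - [-3,0,0,0,0,0,64]
    - [-4.5,0,0,0,0,0,64]
    - [-5.5,0,0,0,0,0,64]
    - [-6.5,0,0,0,0,0,64]
    - [-7.5,0,0,0,0,0,64]
    - [-8.5,0,0,0,0,0,64]
    - [-9.5,0,0,0,0,0,64]

```text
clock: 14.35
tcp_pos: [0.4951, -0.3126, 0.0323]
orientation: [2.307, 2.132, 0.0]
contact_force: [1.2, 1.6, -0.8]
grip_width: 0.0642
gripper_force: 0.8
```

```bash
python3 s.py
```

```text
14.35 psi 0.0790 (np.float64(-135.8583590725793), np.float64(0.6235293610943256)) Ftool [1.67 1.1  0.77] nose (np.float64(-4.858429062696907), np.float64(0.7589450393703961))
```

>>> step_arm:
  moves:
    - [-0.7,0,0,0,0,0,64]
    - [-1.4,0,0,0,0,0,64]
    - [-2,0,0,0,0,0,64]
    - [-2.5,0,0,0,0,0,64]
    - [-3,0,0,0,0,0,64]

```text
clock: 14.85
tcp_pos: [0.4948, -0.3156, 0.0323]
orientation: [2.307, 2.132, 0.0]
contact_force: [1.0, 1.6, 0.4]
grip_width: 0.0638
gripper_force: 0.8
```

>>> step_arm:
  moves:
    - [-0.5,0,0,0,0,0,64]
    - [-1,0,0,0,0,0,64]
    - [-1.5,0,0,0,0,0,64]

```text
clock: 15.15
tcp_pos: [0.4947, -0.3171, 0.0323]
orientation: [2.307, 2.132, 0.0]
contact_force: [0.8, 1.1, -0.7]
grip_width: 0.0641
gripper_force: 0.8
```

```bash
python3 s.py
```

```text
15.15 psi 0.0790 (np.float64(-131.3668134445011), np.float64(0.5989430940791856)) Ftool [1.18 0.72 0.65] nose (np.float64(-0.36687788372099595), np.float64(0.7288779679642637))
```

>>> step_arm:
  moves:
    - [-0.4,0,0,0,0,0,64]
    - [-0.8,0,0,0,0,0,64]
    - [-1.2,0,0,0,0,0,64]

```text
clock: 15.45
tcp_pos: [0.4946, -0.3183, 0.0323]
orientation: [2.307, 2.132, 0.0]
contact_force: [1.3, 1.7, -0.3]
grip_width: 0.064
gripper_force: 0.8
```

>>> step_arm:
  moves:
    - [-0.4,0,0,0,0,0,64]
    - [-0.8,0,0,0,0,0,64]
    - [-1.2,0,0,0,0,0,64]

```text
clock: 15.75
tcp_pos: [0.4945, -0.3195, 0.0323]
orientation: [2.307, 2.132, 0.0]
contact_force: [0.0, 1.1, 0.6]
grip_width: 0.0639
gripper_force: 0.8
```

>>> step_arm:
  moves:
    - [-0.4,0,0,0,0,0,64]
    - [-0.8,0,0,0,0,0,64]
    - [-1.2,0,0,0,0,0,64]

```text
clock: 16.05
tcp_pos: [0.4944, -0.3207, 0.0323]
orientation: [2.307, 2.132, 0.0]
contact_force: [0.9, 2.4, -0.5]
grip_width: 0.0641
gripper_force: 0.8
```

>>> step_arm:
  moves:
    - [-0.4,0,0,0,0,0,64]
    - [-0.8,0,0,0,0,0,64]
    - [-1.2,0,0,0,0,0,64]

```text
clock: 16.35
tcp_pos: [0.4943, -0.3219, 0.0323]
orientation: [2.307, 2.132, 0.0]
contact_force: [0.5, 2.2, -0.2]
grip_width: 0.0641
gripper_force: 0.8
```

>>> step_arm:
  moves:
    - [-0.4,0,0,0,0,0,64]
    - [-0.8,0,0,0,0,0,64]
    - [-1.2,0,0,0,0,0,64]

```text
clock: 16.65
tcp_pos: [0.4943, -0.3227, 0.0323]
orientation: [-2.307, -2.132, -0.0]
contact_force: [0.4, 3.1, -0.0]
grip_width: 0.0639
gripper_force: 1.6
```

```bash
python3 s.py; python3 - <<'E'
from h import *
f=cam('scene');x,y=proj(f,[.487,-.40,.05])[0].astype(int);print(x,y)
a,b=max(y-60,0),max(x-80,0)
cv2.imwrite('pics/s3c.png',cv2.resize(f['image'][a:a+120,b:b+160,::-1],None,fx=5,fy=5,interpolation=2))
E
```

```text
16.65 psi 0.0789 (np.float64(-125.745054749635), np.float64(0.6243166967256641)) Ftool [3.09 0.19 0.01] nose (np.float64(5.254865092327324), np.float64(0.7692352926568918))
390 203
```

View pics/s3c.png

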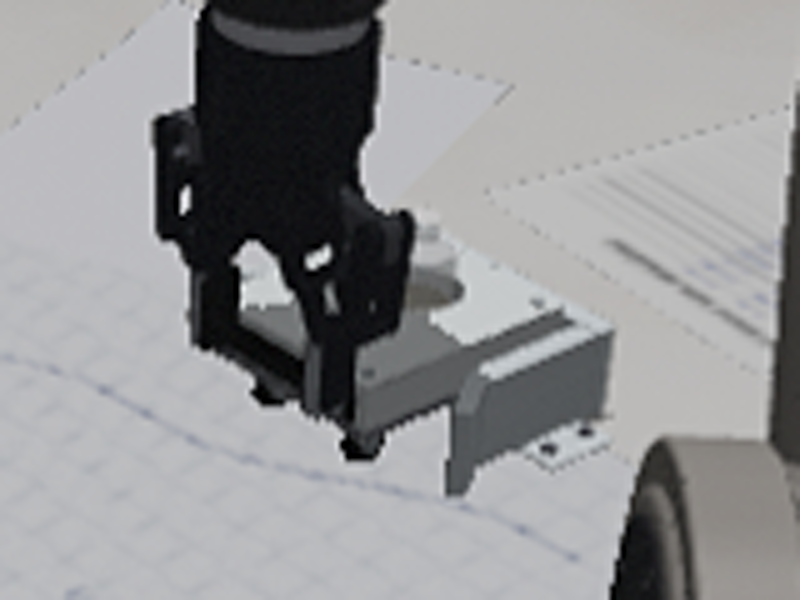

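The view shows the caddy inside the bay with its nose at the back wall near (580,320), both fingers on its rear face and the bottle standing. The hand force is rising, so the nose is on the stop; I press gradually.

>>> step_arm:
  moves:
    - [-0.3,0,0,0,0,0,64]
    - [-0.6,0,0,0,0,0,64]
    - [-0.6,0,0,0,0,0,64]

```text
clock: 17.0
tcp_pos: [0.4942, -0.3228, 0.0323]
orientation: [-2.306, -2.132, -0.001]
contact_force: [2.4, 4.6, 0.5]
grip_width: 0.0641
gripper_force: 2.5
```

```bash
python3 s.py
```

```text
17.0 psi 0.0786 (np.float64(-125.69301438085178), np.float64(0.6027535918986793)) Ftool [ 4.81  2.07 -0.5 ] nose (np.float64(5.3068632297115705), np.float64(0.7818234593331566))
```

>>> step_arm:
  moves:
    - [-0.4,0,0,0,0,0,64]
    - [-0.8,0,0,0,0,0,64]
    - [-1.0,0,0,0,0,0,64]
    - [-1.0,0,0,0,0,0,64]

```text
clock: 17.4
tcp_pos: [0.4943, -0.3228, 0.0323]
orientation: [-2.305, -2.132, -0.002]
contact_force: [1.0, 6.9, 1.8]
grip_width: 0.0636
gripper_force: 3.6
```

```bash
python3 s.py
```

```text
17.4 psi 0.0783 (np.float64(-125.66701425204475), np.float64(0.6591009622750992)) Ftool [ 6.92  0.42 -1.82] nose (np.float64(5.332792372175291), np.float64(0.88418853845559))
```

>>> step_arm:
  moves:
    - [-0.4,0,0,0,0,0,64]
    - [-0.7,0,0,0,0,0,64]
    - [-0.7,0,0,0,0,0,64]

```text
clock: 17.7
tcp_pos: [0.4943, -0.3228, 0.0322]
orientation: [-2.305, -2.132, -0.003]
contact_force: [1.1, 8.3, 2.4]
grip_width: 0.064
gripper_force: 4.4
```

>>> step_arm:
  moves:
    - [0,0,0,0,0,0,64]
    - [0,0,0,0,0,0,64]
    - [0,0,0,0,0,0,64]
    - [0,0,0,0,0,0,64]
    - [0,0,0,0,0,0,64]
    - [0,0,0,0,0,0,64]
    - [0,0,0,0,0,0,64]
    - [0,0,0,0,0,0,64]

```text
clock: 18.5
tcp_pos: [0.4943, -0.3228, 0.0322]
orientation: [-2.305, -2.132, -0.003]
contact_force: [0.9, 8.6, 2.7]
grip_width: 0.0641
gripper_force: 4.4
```

>>> step_arm:
  moves:
    - [0,0,0,0,0,0,64]
    - [0,0,0,0,0,0,64]
    - [0,0,0,0,0,0,64]
    - [0,0,0,0,0,0,64]
    - [0,0,0,0,0,0,64]
    - [0,0,0,0,0,0,64]
    - [0,0,0,0,0,0,64]

```text
clock: 19.2
tcp_pos: [0.4943, -0.3228, 0.0322]
orientation: [-2.305, -2.131, -0.003]
contact_force: [0.5, 9.1, 3.0]
grip_width: 0.064
gripper_force: 4.4
```

>>> step_arm:
  moves:
    - [0.7,0,0,0,0,0,64]
    - [1.5,0,0,0,0,0,64]
    - [2.3,0,0,0,0,0,64]
    - [3.2,0,0,0,0,0,64]
    - [5,0,0,0,0,0,64]
    - [10,0,0,0,0,0,64]
    - [20,0,0,0,0,0,64]
    - [35,0,0,0,0,0,64]

```text
clock: 20.0
tcp_pos: [0.4965, -0.2904, 0.0323]
orientation: [2.309, 2.13, -0.001]
contact_force: [-0.2, -0.2, -0.8]
grip_width: 0.0637
gripper_force: 0.0
```

>>> step_arm:
  moves:
    - [20,0,0,0,0,0,64]
    - [45,0,-10,0,0,0,64]
    - [75,0,-40,0,0,0,64]
    - [110,0,-80,0,0,0,64]
    - [150,0,-120,0,0,0,64]
    - [190,0,-150,0,0,0,64]
    - [220,0,-160,0,0,0,64]
    - [220,0,-160,0,0,0,64]

```text
clock: 20.8
tcp_pos: [0.5159, -0.0634, 0.1956]
orientation: [2.294, 2.141, 0.009]
contact_force: [0.7, 0.8, -0.1]
grip_width: 0.0639
gripper_force: 0.0
```

```bash
python3 - <<'E'
from h import *
f=cam('top');save(f,'end.png')
P=bydepth(f);Z=P[...,2];im=f['image'].astype(int)
m=(f['depth']>0)&(Z>.049)&(Z<.065)&(im.min(2)>100);m[:205]=0;m[320:]=0;m[:,:370]=0;m[:,480:]=0
c=max(cv2.findContours(cv2.morphologyEx(m.astype(np.uint8),cv2.MORPH_CLOSE,np.ones((9,9))),0,2)[0],key=cv2.contourArea)
w=(onplane(f,c.reshape(-1,2),.056)[:,:2]*1000).astype(np.float32)
rc=cv2.minAreaRect(w);print(rc,bay(rc[0]),r.get_obs()['contact_force'],r.get_obs()['tcp_pos'])
s=P[(f['depth']>0)&(Z>.075)&(abs(P[...,0]-.487)<.06)&(abs(P[...,1]+.4)<.07)]*1000;print('bottle',len(s),s.min(0),s.max(0))
cv2.imwrite('pics/endc.png',cv2.resize(f['image'][110:370,230:490,::-1],None,fx=2.3,fy=2.3,interpolation=2))
E
```

```text
((487.6132507324219, -398.4846496582031), (133.8816375732422, 112.13706970214844), 85.34230041503906) (np.float64(-49.67770341297817), np.float64(0.04341110855727193)) [ 0.32137497 -0.54862279 -1.0822506 ] [ 0.51484532 -0.06693554  0.19388041]
bottle 326 [ 468.8380345  -427.34014821   75.07693902] [ 504.60720975 -391.56289542   94.66504689]
```

View pics/endc.png

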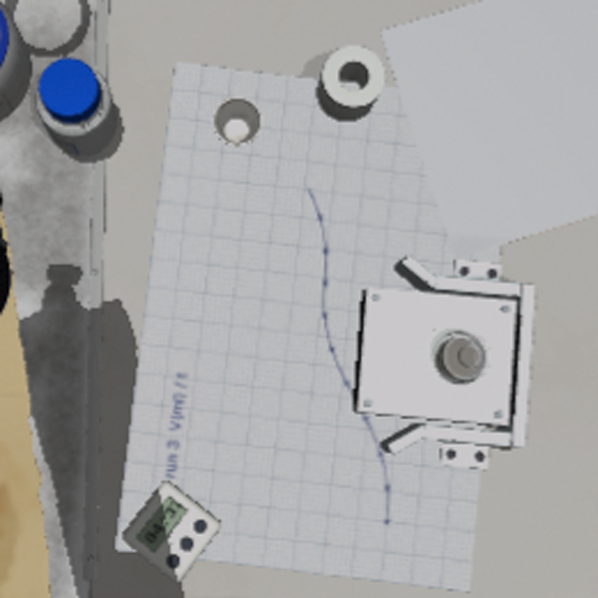

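The final view shows the caddy square in the bay with its nose at the stop (about (515,358)), the bottle upright, the bystanders in place and the hand clear.

```bash
python3 -c "
from bench import r
print(r.hand_in())"
```

```text
the job is handed in; nothing more can be done
None
```

I pushed the caddy straight for about 94 mm, steered it nose first into the bay and pressed it on the stop at 8–9 N for about 1.5 s. I then backed the hand clear and handed the job in at about 21 s; the final top view puts the nose at the stop to within about 3 mm, with the bottle upright and the bystanders in place.

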